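# Push a row of blanks home in a loading fixture and shut the keeper

### The arm

A 6-joint arm with a two-finger parallel gripper is mounted at the origin on the work surface. World frame = base frame: x ahead of the robot, y to its left, z up, the work surface at z = 0. Lengths are in m, angles in rad, forces in N, time in s.
With the tool pointing down it reaches from about 0.275 to 0.825 m from the base axis. Payload 4.9 kg.
Tool frame: the origin (TCP) lies on the centre line of the jaws, within the pads' length; the fingertips stand 14 mm ahead of it and the grasp point (between the pads) lies 5 mm behind it; x points along the fingers, z is the direction in which the jaws open and shut, and the axes are right-handed (so a half turn about x gives the same grasp; the last joint's range is limited). The gripper opens to 85 mm and grips with 20 to 120 N. Pads are 22 mm wide; open, the fingers measure 114 mm over their backs; the gripper's body (76 mm by 85 mm) begins 54 mm behind the grasp point. The pads swing forward as they close: fully open they stand 13 mm farther back than shut.
Start: joints at [-1.286, 0.326, -0.193, 1.052, 0, 1.437], TCP at [0.224, -0.502, 0.245] pointing down, gripper open.
Joint ranges: [-2.65, 2.65], [-0.97, 1.79], [-1.3, 1.35], [-1.93, 2.1], [-1.47, 1.37], [-3.14, 3.14]. Speed limits (rad/s): [2.57, 2.57, 3.14, 3.14, 3.14, 3.14].

### API

Orientations are given as a unit quaternion [w, x, y, z].
In Python, from cell import arm gives the robot as it stands. The module is installed in compiled form; this text tells all that it offers.
- The arm moves only by the tool jog_arm, never from a script. Its argument "plan" is a list of rows, each a list of 7 numbers: the shift along the world's x, y, z each as a share of 0.6 m, from -1 to 1, then the turn, a rotation vector about the world's x, y, z each as a share of pi/2 rad, from -1 to 1, then the finger opening in mm, from 0 to 85.4. A call has 1 to 20 rows; each row is the pose to reach, as a shift and turn from the pose commanded when the call began; what a row does not reach only later rows make up. A row lasts 1/10 s, in which the tool goes at most 50 mm and 8.59 degrees, less where a joint would pass 70% of its speed; a pose out of reach is approached as far as the arm can. A call with a number of a shift or a turn outside -1 to 1 is refused whole. A call with a gripper value outside its range is refused whole. The fingers move at their own pace and stop on an object; "grip_force" is the grip in N (left out, the last holds). Time passes only in rows, so rows that repeat a pose let the fingers close. It gives the time, the measured TCP pose, the force and the opening at its end, in the units of the state.
- arm.observe(): the state, without advancing time (a new reading comes with each control period).
- arm.capture(name): name is "scene" or "side" or "wrist"; returns a dict with "color" (384x512x3 uint8, red, green, blue), "vertical_fov" (degrees; the focal length in pixels is half the picture's height over the tangent of half this angle, whatever the lens; pixels are square), "cx", "cy" (the principal point, pixels), "position" and "rotation" of the camera in the world; the wrist camera has in their place "mount" (4x4, takes a point from camera to tool coordinates, whose origin is the TCP and whose axes are the tool frame's). Camera axes: x right, y up, looking along -z (the intrinsics and any distortion apply to the point x, -y, -z); pixel columns grow to the right and rows downward; lengths in m; the calibration is good to about 2 mm. A picture is of the moment at which its call begins: read the wrist's pose just before it. There is no depth.
- arm.hand_in(): hands the job in, once; it reports no verdict.
The state is a dict: "time_s": time; "qpos": joint angles; "dq": joint speeds; "tau": joint torques, N m; "tcp_pos": TCP position; "orientation": TCP orientation; "force": force on the tool from outside, world axes, zero at the start; "torque": the same for the moment, N m; "opening": finger opening in m.
Only numpy, scipy, OpenCV 4.12 (cv2) and the standard library are available. Lean on these libraries where they do the work, as an engineer would, in place of code of your own. Each camera call takes 0.05 s, during which the arm holds its last target. There are 200 camera calls.

### The job

Push the row of four aluminium blanks along the fixture's plate into its channel as one straight block, pushing on the rearmost blank only and never lifting, tipping or letting the row buckle out of line, until the whole row is closed up and pressed firmly (about 12 to 18 N, never over 25 N) against the end stop's screw, which may be set further out or in than you expect. Then swing the hinged keeper bar down behind the row until it lies fully shut, and let go. Leave the other things on the bench alone.

Things in the scene. Friction and masses are not known exactly. Their poses are not given: they have to be found in the camera images.
- fixture: Loading fixture screwed to the bench: steel plate 365 x 210 x 8 mm with a channel between two low aluminium walls. Origin: at bench level, below the middle of the channel's mouth. x runs along the channel, into it; y left of that; z up. Plate: x -235..130, y -105..105, top z 8. Walls: x 0..100, inner faces y +-26, tops z 30, with flared lead-ins out to x -28 (mm).
- endstop: Rigid steel end stop across the end of the channel, 22 x 74 x 36 mm tall, face at fixture x = 100. In it a tight stop screw with a flat 26 mm head, 18 mm above the plate, stands 0 to 16 mm out toward the row; its setting is not measured, so a row fully home has its rear face anywhere from fixture x -44 to -28. Origin: middle of the face, at the plate's top; axes as the fixture's.
- keeper (a joint): Angle (rad) of the keeper, a hinged steel drop bar: 0 = level across the channel's line, shut; 1.57 = straight up; about 2 = leaning back, open (as found). It turns about the fixture's x direction and stays where left (hinge friction, 1 to 2 N at its end). It lands on top of the rear blank and cannot shut if the row's rear face is behind fixture x -47.
- keeper_hinge (a point): The keeper's hinge axis at the middle of the bar's thickness: fixture x -52.5, y -65, z 44 mm. The fixed hinge block below it spans fixture x -68..-38, y -85..-61 mm, up to z 57.
- keeper_knob (a point): Centre of the 22 mm ball knob at the keeper's end, 103 mm from the hinge axis. The bar is 10 mm thick along fixture x and 22 mm deep. Shut, the bar stands at fixture x -57.5..-47.5, z 33..55, y -65..+31 mm, the knob at y +38.
- blank1: Aluminium blank, a plain block 32 (x, along the row) x 46 (y) x 40 mm (z) tall, about 160 g; number 1 of 4 in the row (nearest the channel and stop). Origin: centre of its underside. The four stand on the plate in line with the channel, a few mm apart; friction varies (to slide the whole row takes about 1.5 to 3 N).
- blank2: Aluminium blank, a plain block 32 (x, along the row) x 46 (y) x 40 mm (z) tall, about 160 g; number 2 of 4 in the row. Origin: centre of its underside. The four stand on the plate in line with the channel, a few mm apart; friction varies (to slide the whole row takes about 1.5 to 3 N).
- blank3: Aluminium blank, a plain block 32 (x, along the row) x 46 (y) x 40 mm (z) tall, about 160 g; number 3 of 4 in the row. Origin: centre of its underside. The four stand on the plate in line with the channel, a few mm apart; friction varies (to slide the whole row takes about 1.5 to 3 N).
- blank4: Aluminium blank, a plain block 32 (x, along the row) x 46 (y) x 40 mm (z) tall, about 160 g; number 4 of 4 in the row (the rearmost, the one to push; its far x face is toward blank3). Origin: centre of its underside. The four stand on the plate in line with the channel, a few mm apart; friction varies (to slide the whole row takes about 1.5 to 3 N).
- round_a: Bystander, leave it alone: steel round, 30 dia x 40 tall, standing on the fixture's base plate beside the row. Origin: centre of its underside.
- spanner: Bystander, leave it alone: small spanner 130 long lying on the base plate beside the channel. Origin: under its middle.
- round_b: Bystander, leave it alone: steel round 36 dia x 45 tall on the bench. Origin: centre of its underside.
- round_c: Bystander, leave it alone: steel round 36 dia x 45 tall on the bench. Origin: centre of its underside.
- hammer: Bystander, leave it alone: hammer lying on the bench. Origin: under its middle.
- driver: Bystander, leave it alone: screwdriver lying on the bench. Origin: under its middle.
- oil: Bystander, leave it alone: small closed bottle, 56 dia x 130 tall. Origin: centre of its underside.
Mind the look-alikes: they are no part of the job. Leave any orange or pink look-alike of the blank4 alone.

How it is judged:
On the way, in this order (a step that is already met when the one before it is completed fails the run):
1. the closed-up row is pressed firmly (over 8 N on the end stop or its screw, for 0.2 s) against the end stop (distance between blank1 and blank2 below 0.0345 m and distance between blank2 and blank3 below 0.0345 m and distance between blank3 and blank4 below 0.0345 m and contact force between blank1 and endstop above 8 N), for 0.2 s.
2. the keeper is shut behind the row (value of joint keeper below 0.07 rad), for 0.2 s.
At the end, for the whole second after the job is handed in: All four blanks at rest in the channel, upright, square (0.07 rad), centred (4 mm), closed up (centres under 34.5 mm apart), each at most 19 mm short of its place against the bare stop face; the keeper shut behind them (within 0.07 rad of level) (x of blank1 in the frame of fixture above 0.065 m and y of blank1 in the frame of fixture between -0.004 and 0.004 m and angle between the x axis of each of blank1, blank2, blank3, blank4 and the x axis of fixture, either way round below 0.07 rad and angle between each of blank1, blank2, blank3, blank4's own z axis and vertical below 0.05 rad and x of blank2 in the frame of fixture above 0.033 m and y of blank2 in the frame of fixture between -0.004 and 0.004 m and x of blank3 in the frame of fixture above 0.001 m and y of blank3 in the frame of fixture between -0.004 and 0.004 m and x of blank4 in the frame of fixture above -0.031 m and y of blank4 in the frame of fixture between -0.004 and 0.004 m and distance between blank1 and blank2 below 0.0345 m and distance between blank2 and blank3 below 0.0345 m and distance between blank3 and blank4 below 0.0345 m and value of joint keeper below 0.07 rad and linear speed of each of blank1, blank2, blank3, blank4 below 0.01 m/s); the robot touches nothing.
It fails at once if more than 25 N on the rearmost blank (contact force between the fingers and blank4 above 25 N).
It fails at once if the front three blanks touched by the gripper (contact force between the fingers and blank1 above 1 N or contact force between the fingers and blank2 above 1 N or contact force between the fingers and blank3 above 1 N).
It fails at once if a blank tipped or lifted (angle between any of blank1, blank2, blank3, blank4's own z axis and vertical above 0.25 rad or z of any of blank1, blank2, blank3, blank4 in the frame of fixture above 0.02 m).
It fails at once if the row buckled: a blank over 12 mm out of line or turned over 0.3 rad (y of any of blank1, blank2, blank3, blank4 in the frame of fixture above 0.012 m or y of any of blank1, blank2, blank3, blank4 in the frame of fixture below -0.012 m or angle between the x axis of any of blank1, blank2, blank3, blank4 and the x axis of fixture, either way round above 0.3 rad).
It fails at once if a bystander moved over 20 mm (distance of any of round_a, spanner, round_b, round_c, hammer, driver, oil from where it was at the start of the episode above 0.02 m).
It also fails if it takes over 67 s, if anything falls off the work surface, if the arm or the gripper's body presses on something with over 40 N, if the wrist force passes 120 N, or if a joint passes its speed limit or range.

## Working session

There is one attempt and no reset: what is moved stays moved. The work goes in short steps, Python scripts to look and compute and a tool call to move; the robot and the scene stay as the last step left them, time stands still between calls to the robot, and variables do not carry over. Pictures are saved under pics/ and viewed, about 8 in all and at most 12, crops included, and the job is handed in when it is done.

Besides the shell and the picture viewer there is one more tool, called by a JSON object that holds its "name" and its "arguments". jog_arm: Moves the arm, as the interface text tells. Its arguments: {"type":"object","properties":{"plan":{"type":"array"},"grip_force":{"type":"number"}},"required":["plan"]}

```bash
mkdir -p pics; cat > h.py <<'E'
import numpy as np, cv2, json
from cell import arm
from scipy.spatial.transform import Rotation as R
def cap(n, f):
    s=arm.observe(); c=arm.capture(n)
    cv2.imwrite(f'pics/{f}.png', c['color'][:,:,::-1])
    m={k:(np.asarray(v).tolist() if not np.isscalar(v) else v) for k,v in c.items() if k!='color'}
    if 'mount' in c:
        q=s['orientation']; T=np.eye(4); T[:3,:3]=R.from_quat([q[1],q[2],q[3],q[0]]).as_matrix(); T[:3,3]=s['tcp_pos']
        T=T@np.array(c['mount']); m['position']=T[:3,3].tolist(); m['rotation']=T[:3,:3].tolist()
    json.dump(m,open(f'pics/{f}.json','w')); return m
def load(f): return json.load(open(f'pics/{f}.json'))
def rot(m):
    r=np.array(m['rotation'],float)
    return r if r.shape==(3,3) else R.from_quat([r[1],r[2],r[3],r[0]]).as_matrix()
def K(m):
    f=192/np.tan(np.radians(m['vertical_fov'])/2); return f,m['cx'],m['cy']
def dist(m): return np.array(m.get('distortion',[0,0,0,0,0]),float)
def ray(m,u,v):
    f,cx,cy=K(m); A=np.array([[f,0,cx],[0,f,cy],[0,0,1.]])
    p=cv2.undistortPoints(np.array([[[u,v]]],float),A,dist(m))[0,0]
    return np.array(m['position']), rot(m)@np.array([p[0],-p[1],-1])
def at(m,u,v,z):
    o,d=ray(m,u,v); return o+d*(z-o[2])/d[2]
def proj(m,P):
    f,cx,cy=K(m); A=np.array([[f,0,cx],[0,f,cy],[0,0,1.]])
    p=(np.atleast_2d(P)-np.array(m['position']))@rot(m); p=p*[1,-1,-1]
    return cv2.projectPoints(p.reshape(-1,1,3),np.zeros(3),np.zeros(3),A,dist(m))[0][:,0]
E
python3 - <<'E'
from h import *
for n in('scene','side','wrist'): print(n,cap(n,n+'0'))
print(arm.observe())
a=[cv2.imread(f'pics/{n}0.png') for n in('scene','side','wrist')]
cv2.imwrite('pics/sw.png',np.vstack([np.hstack([cv2.resize(x,(400,300)) for x in a[1:]])]))
E
```

```text
scene {'vertical_fov': 55.61912352819915, 'cx': 256.3438239035361, 'cy': 185.47576425475083, 'position': [0.8549514026837184, -0.43878725201130353, 0.8407406566871214], 'rotation': [0.9019008220680411, 0.27925924498302124, 0.10016511946046147, 0.3139365064594688]}
side {'vertical_fov': 57.349093709653296, 'cx': 256.70828383166565, 'cy': 189.85327156238174, 'position': [-0.03062430380054604, 0.545539344871679, 0.8714807938805869], 'rotation': [-0.35489346683029976, -0.14358998442898294, 0.3471174979446788, 0.8561203105834375]}
wrist {'vertical_fov': 63.328137671764885, 'cx': 253.38762473377133, 'cy': 185.85970746294998, 'mount': [[-0.00046376689996702864, 0.2735643748350873, -0.9618535843574896, -0.1285006293002686], [-0.0009483959077821967, 0.9618531348998554, 0.27356470428131324, 0.06966240644271277], [0.999999442732577, 0.001039088258135433, -0.00018662831298746238, 0.0007380497715605561], [0.0, 0.0, 0.0, 1.0]], 'position': [0.2875318753708884, -0.4745188423202798, 0.37308373986429866], 'rotation': [[0.40576717534650236, 0.87904475463596, 0.2502664954769725], [-0.913975804147228, 0.39059078012237314, 0.10994122028076428], [-0.0011085327007606266, -0.273348059862148, 0.9619145540664468]]}
{'time_s': 0.15, 'qpos': array([-1.28621482e+00,  3.26809607e-01, -1.93334204e-01,  1.05197658e+00,
       -2.34374552e-05,  1.43659313e+00]), 'dq': array([ 0.00178992, -0.00163361,  0.00360454, -0.00041247, -0.00050377,
       -0.00207197]), 'tau': array([ 1.07439999e-03, -4.43704748e+01,  2.62664366e+01,  1.04725506e-02,
       -8.42257805e-05,  1.47327108e-05]), 'tcp_pos': array([ 0.22354526, -0.50207646,  0.24466968]), 'orientation': array([ 0.59265101,  0.38544476,  0.5933717 , -0.3848469 ]), 'force': array([ 0.45758024, -0.05648817,  0.28638029]), 'torque': array([0.02299686, 0.01734033, 0.03670911]), 'opening': 0.08535957945713145}
```

View pics/scene0.png

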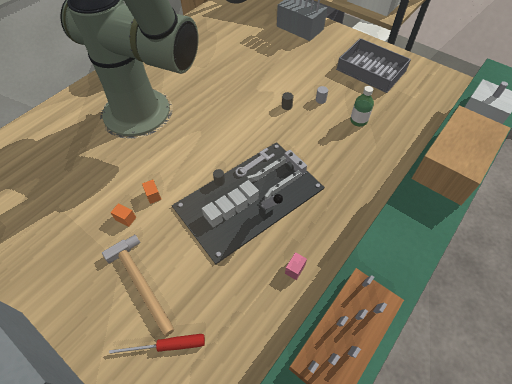

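View pics/sw.png

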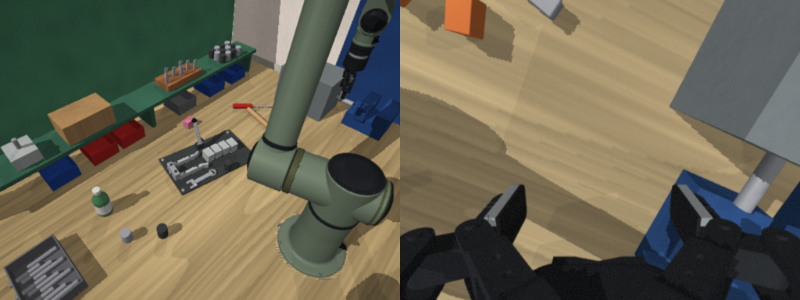

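The scene view shows the plate with corners near (173,208), (277,144), (325,185) and (218,261). The grey row runs from the rearmost blank at about (212,213) to (249,190), with the channel at about (285,175). The orange cubes at (122,214) and (151,190) and the pink one at (296,266) are look-alikes. Next I'll view one enlarged crop.

```bash
python3 - <<'E'
from h import *
m=load('scene0')
for n,u,v in [('A',173,208),('B',277,144),('C',325,185),('D',218,261)]: print(n,at(m,u,v,.008).round(4))
i=cv2.imread('pics/scene0.png')[138:266,166:332]
cv2.imwrite('pics/c1.png',cv2.resize(i,None,fx=4.5,fy=4.5,interpolation=cv2.INTER_CUBIC))
E
```

```text
A [ 0.366 -0.188  0.008]
B [0.4497 0.1639 0.008 ]
C [0.6438 0.126  0.008 ]
D [ 0.5606 -0.2254  0.008 ]
```

View pics/c1.png

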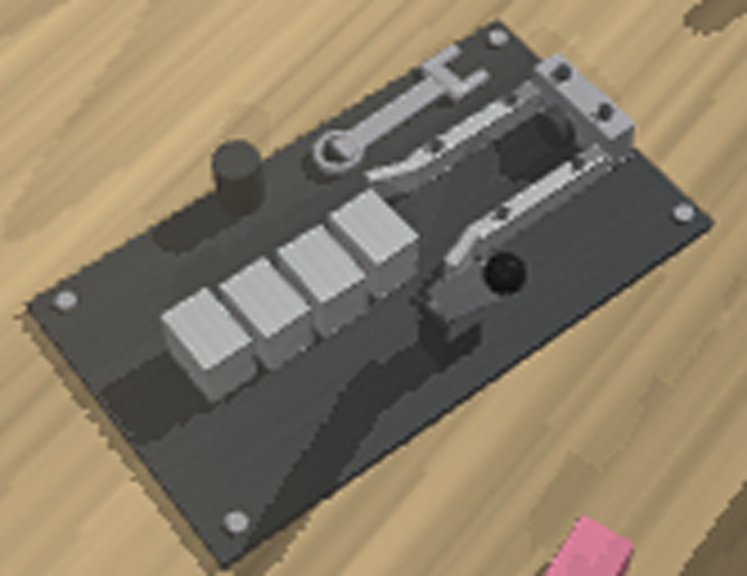

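The enlarged crop shows the four grey blanks with the rearmost at crop (205,345). The open keeper with its black knob is at (503,272), the spanner at (400,120) and round_a at (238,175). The orange and pink cubes lie off the plate, so they are the look-alikes. Next I'll fit the fixture pose and plan a close look.

```bash
cat >> h.py <<'E'
def fit2d(F,W):
    F=np.array(F,float);W=np.array(W,float);f=F-F.mean(0);w=W-W.mean(0)
    a=np.arctan2((f[:,0]*w[:,1]-f[:,1]*w[:,0]).sum(),(f*w).sum())
    c,s=np.cos(a),np.sin(a);Q=np.array([[c,-s],[s,c]]);t=W.mean(0)-Q@F.mean(0)
    return a,t,((F@Q.T+t)-W)*1000
def draw(m,img,a,t,pts,col=(0,0,255)):
    c,s=np.cos(a),np.sin(a)
    P=np.array([[c*x-s*y+t[0],s*x+c*y+t[1],z] for x,y,z in pts])
    q=proj(m,P); return q
E
python3 - <<'E'
from h import *
m=load('scene0')
px=[(28,308),(497,20),(713,226),(222,568)]
W=[at(m,166+u/4.5,138+v/4.5,.008)[:2] for u,v in px]
F=[(-.235,.105),(.130,.105),(.130,-.105),(-.235,-.105)]
a,t,r=fit2d(F,W);print(np.degrees(a),a,t,r.round(1))
c,s=np.cos(a),np.sin(a);Q=np.array([[c,-s],[s,c]])
# blank top corners: blank4 rear-left (163,318), rear-right(213,370); blank1 front-left (373,190), front-right(417,238)
for u,v in[(163,318),(213,370),(205,288),(251,340),(373,190),(417,238)]:
    print((Q.T@(at(m,166+u/4.5,138+v/4.5,.048)[:2]-t)*1000).round(1))
o=arm.observe();q=o['orientation'];M=R.from_quat([q[1],q[2],q[3],q[0]]).as_matrix();print(M.round(3))
for nm,p in [('row',(-.09,0)),('mouth',(0,0))]: print(nm,Q@p+t, Q@p+t-o['tcp_pos'][:2])
for sg in(1,-1):
    zd=sg*np.array([-s,c,0]);x=np.array([0,0,-1.]);T=np.c_[x,np.cross(zd,x),zd]
    print(sg,R.from_matrix(T@M.T).as_rotvec())
E
```

```text
76.24217782852678 1.330677031998813 [0.51622404 0.01656256] [[-2.5 -0.8]
 [ 0.5 -0.1]
 [ 0.8  2. ]
 [ 1.2 -1.1]]
[-183.    24.3]
[-179.5  -20.8]
[-153.3   26.3]
[-152.1  -18. ]
[-36.5  22. ]
[-37.  -21.1]
[[-0.     0.914  0.407]
 [ 0.001  0.407 -0.914]
 [-1.     0.    -0.001]]
row [ 0.49482038 -0.0708553 ] [0.27127512 0.43122116]
mouth [0.51622404 0.01656256] [0.29267878 0.51863903]
1 [-1.13070421e-03  1.19388139e-03 -2.22969995e+00]
-1 [-0.00099563 -0.00094295  0.91189218]
```

{"name": "jog_arm", "arguments": {"plan": [[0.475,0.8167,0.1417,0,0,0.5806,14],[0.475,0.8167,0.1417,0,0,0.5806,14],[0.475,0.8167,0.1417,0,0,0.5806,14],[0.475,0.8167,0.1417,0,0,0.5806,14],[0.475,0.8167,0.1417,0,0,0.5806,14],[0.475,0.8167,0.1417,0,0,0.5806,14],[0.475,0.8167,0.1417,0,0,0.5806,14],[0.475,0.8167,0.1417,0,0,0.5806,14],[0.475,0.8167,0.1417,0,0,0.5806,14],[0.475,0.8167,0.1417,0,0,0.5806,14],[0.475,0.8167,0.1417,0,0,0.5806,14],[0.475,0.8167,0.1417,0,0,0.5806,14],[0.475,0.8167,0.1417,0,0,0.5806,14],[0.475,0.8167,0.1417,0,0,0.5806,14],[0.475,0.8167,0.1417,0,0,0.5806,14],[0.475,0.8167,0.1417,0,0,0.5806,14]]}}

```text
time_s: 1.75
tcp_pos: [0.5081, -0.0135, 0.3301]
orientation: [0.702, 0.085, 0.702, -0.085]
force: [-0.9, -0.5, 0.6]
opening: 0.0142
```

```bash
python3 - <<'E'
from h import *
cap('wrist','w1')
i=cv2.imread('pics/w1.png');cv2.imwrite('pics/w1b.png',cv2.resize(i,None,fx=1.5625,fy=1.5625,interpolation=cv2.INTER_CUBIC))
o=arm.observe();print(o['time_s'],o['tcp_pos'],o['force'],o['opening'],o['qpos'])
E
```

```text
1.8 [ 0.50818611 -0.01349866  0.33019248] [ 0.12548436 -0.28426389 -0.17866523] 0.014052210401360652 [-1.71762232e-01  2.05194571e-01 -1.37916670e-01  1.22806353e+00
 -1.42998247e-04  1.64101682e+00]
```

View pics/w1b.png

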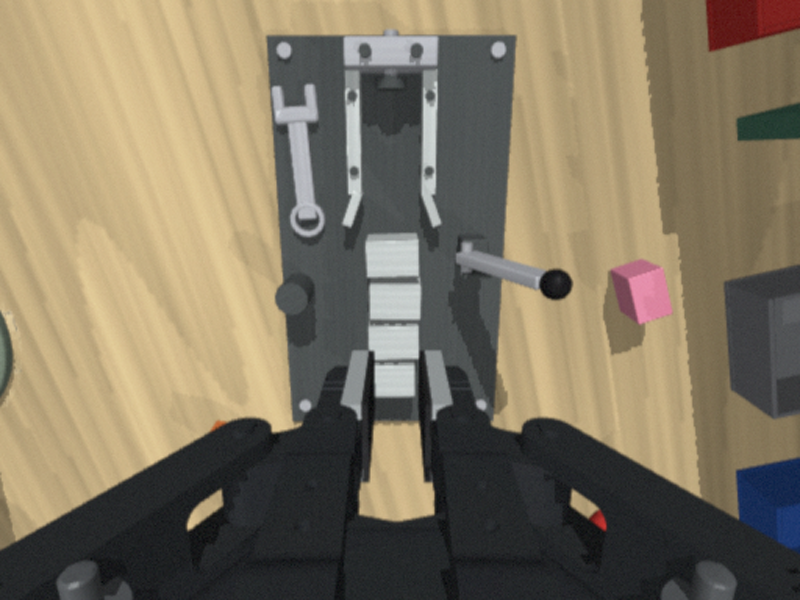

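The view shows the row straight at about x=393, with blank 1's top at y 236–277. The stop is at y 36–70, the screw head near (391,80), and the keeper knob at (556,284). I'll measure these points and enlarge the screw region.

```bash
python3 - <<'E'
from h import *
m=load('w1');k=1.5625
px=[(268,37),(516,37),(292,421),(494,413)]
W=[at(m,u/k,v/k,.008)[:2] for u,v in px]
F=[(.130,.105),(.130,-.105),(-.235,.105),(-.235,-.105)]
a,t,r=fit2d(F[:2]+F[2:],W);print(np.degrees(a),a,t,r.round(1))
c,s=np.cos(a),np.sin(a);Q=np.array([[c,-s],[s,c]])
f=lambda u,v,z:(Q.T@(at(m,u/k,v/k,z)[:2]-t)*1000).round(1)
for n,u,v in [('b1fl',366,236),('b1fr',418,234),('b1rl',367,278),('b1rr',419,277),('b4l',374,366),('b4r',414,366),('b4rl',374,396),('b4rr',414,396)]: print(n,f(u,v,.048))
print('wallL',f(361,120,.030),'wallR',f(422,120,.030),f(361,190,.030),f(421,190,.030))
print('stopface', f(391,70,.044),f(345,66,.044),f(438,67,.044))
i=cv2.imread('pics/w1.png')[20:160,205:305]
A=cv2.resize(i,None,fx=4,fy=4,interpolation=cv2.INTER_CUBIC)
j=cv2.imread('pics/w1.png')[140:280,215:315];B=cv2.resize(j,None,fx=4,fy=4,interpolation=cv2.INTER_CUBIC)
cv2.imwrite('pics/c2.png',np.clip(np.hstack([A,B]).astype(float)*1.6,0,255))
E
```

```text
76.40326583051043 1.333488548018887 [0.51367455 0.02114327] [[-1.3  3.3]
 [ 1.   4. ]
 [ 1.2  0.3]
 [-0.9 -7.6]]
b1fl [-34.8  22.1]
b1fr [-33.4 -22.1]
b1rl [-71.7  22. ]
b1rr [-71.1 -23.3]
b4l [-155.2   17.4]
b4r [-155.4  -19.3]
b4rl [-185.7   18. ]
b4rr [-186.   -19.4]
wallL [59.5 25.2] wallR [ 59.3 -25.6] [ 2.3 26.6] [  2.  -25.3]
stopface [95.7 -0.2] [98.8 35.8] [ 97.6 -37.1][ WARN:0@0.442] global loadsave.cpp:1063 imwrite_ Unsupported depth image for selected encoder is fallbacked to CV_8U.
```

View pics/c2.png

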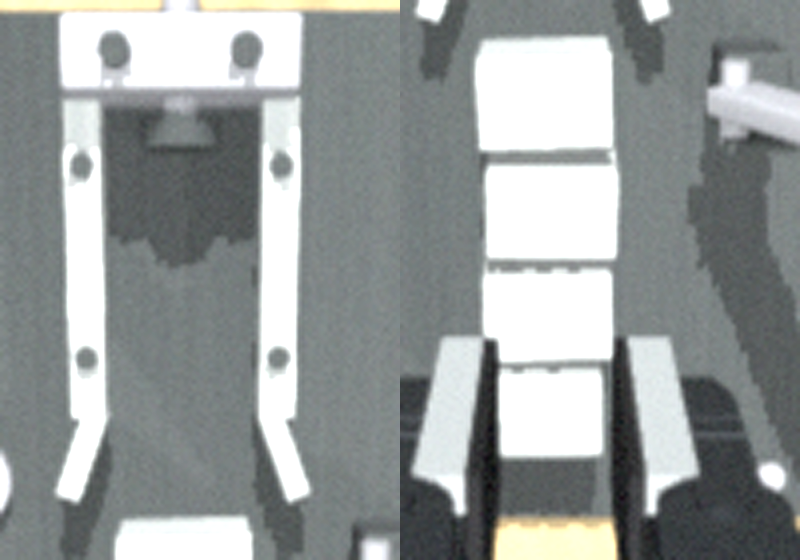

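The enlargement shows the screw head as a trapezoid whose wide edge is at crop (148–215, ~148). The bright top of the stop ends at y≈90. Blank 4's rear top edge is at right-crop y≈455, and the row is straight to within about 1 mm. Next I'll predict the head's edges for several screw settings.

```bash
python3 - <<'E'
from h import *
m=load('w1');a=np.radians(76.4);t=np.array([.5134,.0200])
c=lambda p:((draw(m,None,a,t,p)-[205,20])*4).round(0).tolist()
print('stop top edge',c([(.1,0,.044),(.1,.037,.044),(.122,0,.044)]),'face bottom',c([(.1,0,.008)]), 'bend',c([(0,.026,.030),(0,-.026,.03)]))
for p in(0,4,8,12,16):
    x=.1-p/1000; print(p,c([(x,0,.039),(x,.013,.026),(x,-.013,.026),(x,0,.013)]))
d=lambda p:((draw(m,None,a,t,p)-[215,140])*4).round(0).tolist()
print('b4 rear @-184',d([(-.184,.023,.048),(-.184,-.023,.048)]),d([(-.19,.0,.048)]))
Q=np.array([[np.cos(a),-np.sin(a)],[np.sin(a),np.cos(a)]])
o=arm.observe()['tcp_pos']
for x in(-.207,-.06): print(x,Q@[x,0]+t,(Q@[x,0]+t-o[:2])/.6)
E
```

```text
stop top edge [[180.0, 88.0], [59.0, 89.0], [180.0, 8.0]] face bottom [[181.0, 106.0]] bend [[106.0, 417.0], [260.0, 416.0]]
0 [[180.0, 91.0], [140.0, 98.0], [221.0, 97.0], [181.0, 104.0]]
4 [[180.0, 105.0], [140.0, 111.0], [221.0, 111.0], [181.0, 117.0]]
8 [[181.0, 119.0], [140.0, 125.0], [221.0, 124.0], [181.0, 130.0]]
12 [[181.0, 133.0], [141.0, 138.0], [221.0, 138.0], [181.0, 143.0]]
16 [[181.0, 146.0], [141.0, 152.0], [221.0, 151.0], [181.0, 156.0]]
b4 rear @-184 [[84.0, 452.0], [210.0, 452.0]] [[147.0, 467.0]]
-0.207 [ 0.46472558 -0.18119593] [-0.07243421 -0.27949544]
-0.06 [ 0.49929147 -0.03831766] [-0.01482439 -0.041365  ]
```

The stop and the wall bend reproject to within 1 px, so the fixture pose is good. The screw stands out about 14 mm, so the home rear face should be near x −42. Blank 4's rear face is at about −185. I'll go behind it with the fingertips leading by 4°.

{"name": "jog_arm", "arguments": {"plan": [[-0.073,-0.282,0,0.0433,-0.0105,0,14],[-0.073,-0.282,0,0.0433,-0.0105,0,14],[-0.073,-0.282,0,0.0433,-0.0105,0,14],[-0.073,-0.282,0,0.0433,-0.0105,0,14],[-0.073,-0.282,0,0.0433,-0.0105,0,14],[-0.073,-0.282,-0.42,0.0433,-0.0105,0,14],[-0.073,-0.282,-0.42,0.0433,-0.0105,0,14],[-0.073,-0.282,-0.42,0.0433,-0.0105,0,14],[-0.073,-0.282,-0.42,0.0433,-0.0105,0,14],[-0.073,-0.282,-0.42,0.0433,-0.0105,0,14],[-0.073,-0.282,-0.42,0.0433,-0.0105,0,14],[-0.073,-0.282,-0.45,0.0433,-0.0105,0,14],[-0.073,-0.282,-0.47,0.0433,-0.0105,0,14],[-0.073,-0.282,-0.487,0.0433,-0.0105,0,14],[-0.073,-0.282,-0.487,0.0433,-0.0105,0,14],[-0.073,-0.282,-0.487,0.0433,-0.0105,0,14],[-0.073,-0.282,-0.487,0.0433,-0.0105,0,14]]}}

```text
time_s: 3.5
tcp_pos: [0.4655, -0.182, 0.039]
orientation: [0.705, 0.109, 0.698, -0.06]
force: [-0.3, -0.4, 0.5]
opening: 0.0139
```

```bash
cat >> h.py <<'E'
A=np.radians(76.4);T0=np.array([.5134,.0200]);QF=np.array([[np.cos(A),-np.sin(A)],[np.sin(A),np.cos(A)]])
def st():
    o=arm.observe();q=o['orientation'];M=R.from_quat([q[1],q[2],q[3],q[0]]).as_matrix()
    Z=np.eye(3);Z[:2,:2]=QF
    print('t',round(o['time_s'],2),'tcpF mm',np.r_[QF.T@(o['tcp_pos'][:2]-T0),o['tcp_pos'][2]].round(4)*1000,'F',np.r_[QF.T@o['force'][:2],o['force'][2]].round(2),'open',round(o['opening']*1000,1));print((Z.T@M).round(3).tolist())
E
python3 - <<'E'
from h import *
st()
for n in('side','scene','wrist'): cap(n,n+'2')
a=cv2.imread('pics/side2.png')[140:270,180:350];b=cv2.imread('pics/wrist2.png');s=cv2.imread('pics/scene2.png')[130:270,160:340]
cv2.imwrite('pics/c3.png',np.hstack([cv2.resize(s,(400,311),interpolation=2),cv2.resize(b,(400,311))]))
E
```

```text
t 3.5 tcpF mm [-207.6   -0.9   39. ] F [-0.46  0.21  0.47] open 13.9
[[0.069, 0.998, -0.003], [-0.001, -0.003, -1.0], [-0.998, 0.07, 0.001]]
```

View pics/c3.png

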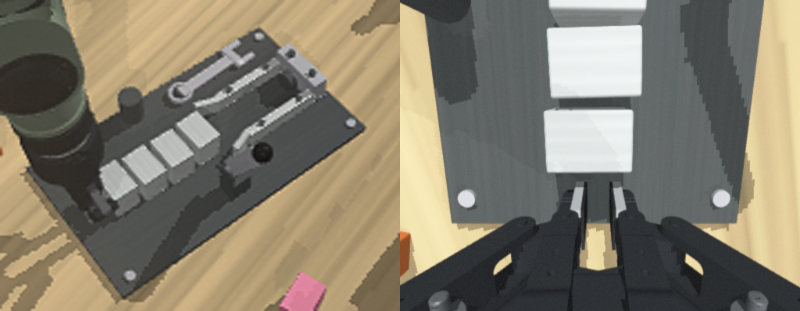

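The wrist view shows the tips just behind blank 4, which spans x 545–633 in that panel and sits slightly left of the jaw line. I'll measure the offset.

```bash
python3 - <<'E'
from h import *
m=load('wrist2')
im=cv2.imread('pics/wrist2.png');g=(im.min(2)>170).astype(np.uint8)
n,l,s,c=cv2.connectedComponentsWithStats(g)
for i in range(1,n):
    if s[i,4]>1500:
        print(s[i],c[i].round(1)); cn=max(cv2.findContours((l==i).astype(np.uint8),0,2)[0],key=cv2.contourArea)
        ap=cv2.approxPolyDP(cn,8,True)[:,0]
        for u,v in ap: print((u,v),(QF.T@(at(m,u,v,.048)[:2]-T0)*1000).round(1))
p=m; 
for q in[(.13,.105,.008),(-.235,.105,.008),(-.235,-.105,.008)]: print(draw(m,None,A,T0,[q]))
E
```

```text
[  188    31   122    89 10324] [249.7  75.1]
(np.int32(309), np.int32(33)) [-116.3  -22.2]
(np.int32(189), np.int32(35)) [-116.8   22.1]
(np.int32(193), np.int32(118)) [-146.8   21.9]
(np.int32(308), np.int32(116)) [-146.2  -22.8]
[   0  133   75  202 8859] [ 28.1 240.1]
(np.int32(0), np.int32(133)) [-152.2   97.8]
(np.int32(0), np.int32(277)) [-213.7  108.3]
(np.int32(15), np.int32(289)) [-219.4  102.8]
(np.int32(28), np.int32(334)) [-241.7  100.5]
(np.int32(71), np.int32(310)) [-229.7   79.6]
(np.int32(74), np.int32(297)) [-223.4   77.5]
(np.int32(33), np.int32(177)) [-169.8   87.5]
(np.int32(38), np.int32(166)) [-165.3   84.8]
(np.int32(44), np.int32(175)) [-169.    82.9]
(np.int32(41), np.int32(156)) [-161.3   83. ]
[ 184  135  115   78 8579] [241.3 173.3]
(np.int32(185), np.int32(137)) [-154.    25.4]
(np.int32(190), np.int32(212)) [-184.8   24.8]
(np.int32(296), np.int32(210)) [-184.1  -19. ]
(np.int32(296), np.int32(136)) [-153.8  -18.3]
[[ -72.56611674 -738.14673134]]
[[ 67.68757653 276.726959  ]]
[[434.17276934 275.14600371]]
```

Blank 4 sits 3 mm left of the line, with its rear face at −184.5. I'll centre the fingers on it and push with a slight rightward drift, inside the friction cone, to straighten the row. I'll work out the shares first.

```bash
cat >> h.py <<'E'
def sh(pts):
    for x,y,*z in pts:
        w=QF@[x,y]/600; print([round(w[0],4),round(w[1],4),round((z[0] if z else 0)/600,4)],end=' ')
    print()
E
python3 -c "
from h import *
sh([(0,3.4),(6,3.4),(9,3.4),(12,2.9),(15,2.3),(18,1.7),(21,1.1),(24,.6),(27,.2),(30,-.1),(33,-.1),(36,-.1),(39,-.1),(42,-.1)])"
```

```text
[np.float64(-0.0055), np.float64(0.0013), 0.0] [np.float64(-0.0032), np.float64(0.0111), 0.0] [np.float64(-0.002), np.float64(0.0159), 0.0] [np.float64(0.0), np.float64(0.0206), 0.0] [np.float64(0.0022), np.float64(0.0252), 0.0] [np.float64(0.0043), np.float64(0.0298), 0.0] [np.float64(0.0064), np.float64(0.0344), 0.0] [np.float64(0.0084), np.float64(0.0391), 0.0] [np.float64(0.0103), np.float64(0.0438), 0.0] [np.float64(0.0119), np.float64(0.0486), 0.0] [np.float64(0.0131), np.float64(0.0534), 0.0] [np.float64(0.0143), np.float64(0.0583), 0.0] [np.float64(0.0154), np.float64(0.0631), 0.0] [np.float64(0.0166), np.float64(0.068), 0.0]
```

{"name": "jog_arm", "arguments": {"plan": [[-0.0055,0.0013,0,0,0,0,14],[-0.0055,0.0013,0,0,0,0,14],[-0.0032,0.0111,0,0,0,0,14],[-0.002,0.0159,0,0,0,0,14],[0,0.0206,0,0,0,0,14],[0.0022,0.0252,0,0,0,0,14],[0.0043,0.0298,0,0,0,0,14],[0.0064,0.0344,0,0,0,0,14],[0.0084,0.0391,0,0,0,0,14],[0.0103,0.0438,0,0,0,0,14],[0.0119,0.0486,0,0,0,0,14],[0.0131,0.0534,0,0,0,0,14],[0.0143,0.0583,0,0,0,0,14],[0.0154,0.0631,0,0,0,0,14],[0.0166,0.068,0,0,0,0,14]]}}

```text
time_s: 5.15
tcp_pos: [0.4749, -0.1407, 0.0381]
orientation: [0.704, 0.109, 0.699, -0.06]
force: [-0.6, -2.3, 0.2]
opening: 0.0142
```

```bash
cat >> h.py <<'E'
def blanks(f):
    m=load(f);im=cv2.imread(f'pics/{f}.png');g=(im.min(2)>170).astype(np.uint8);g[:,:130]=0;g[:,380:]=0
    n,l,s,c=cv2.connectedComponentsWithStats(g)
    for i in range(1,n):
        if s[i,4]>1500:
            cn=max(cv2.findContours((l==i).astype(np.uint8),0,2)[0],key=cv2.contourArea)
            print('comp',[(u,v,*(QF.T@(at(m,u,v,.048)[:2]-T0)*1000).round(1)) for u,v in cv2.approxPolyDP(cn,6,True)[:,0].tolist()])
E
python3 -c "
from h import *
st();cap('wrist','w3');blanks('w3')"
```

```text
t 5.15 tcpF mm [-165.2   -0.3   38.1] F [-2.4   0.07  0.16] open 14.2
[[0.07, 0.998, -0.003], [-0.0, -0.003, -1.0], [-0.998, 0.07, -0.0]]
comp [(194, 0, np.float64(-63.0), np.float64(20.0)), (198, 77, np.float64(-89.4), np.float64(19.7)), (316, 75, np.float64(-88.8), np.float64(-24.7)), (319, 0, np.float64(-63.2), np.float64(-24.8))]
comp [(200, 80, np.float64(-90.4), np.float64(19.0)), (198, 235, np.float64(-152.2), np.float64(22.2)), (303, 237, np.float64(-153.3), np.float64(-21.7)), (316, 81, np.float64(-91.0), np.float64(-24.8))]
```

```bash
cat >> h.py <<'E'
def edges(f,z=.048):
    m=load(f);im=cv2.imread(f'pics/{f}.png');g=im.min(2)>170
    for v in range(4,245,12):
        r=np.where(g[v,150:350])[0]
        if len(r)>40:
            a,b=[QF.T@(at(m,u+150,v,z)[:2]-T0)*1000 for u in(r[0],r[-1]+1)]
            print('x %.0f yL %.1f yR %.1f mid %.1f'%(a[0],a[1],b[1],(a[1]+b[1])/2))
E
python3 -c "
from h import *
edges('w3');print();edges('wrist2')"
```

```text
x -64 yL 20.1 yR -25.2 mid -2.6
x -68 yL 19.9 yR -25.0 mid -2.6
x -72 yL 20.1 yR -25.2 mid -2.6
x -76 yL 19.9 yR -25.0 mid -2.6
x -81 yL 20.1 yR -25.2 mid -2.6
x -85 yL 20.2 yR -25.0 mid -2.4
x -89 yL 20.0 yR -24.7 mid -2.4
x -93 yL 19.8 yR -25.3 mid -2.7
x -98 yL 19.6 yR -25.5 mid -2.9
x -102 yL 19.8 yR -25.2 mid -2.7
x -107 yL 19.6 yR -25.4 mid -2.9
x -111 yL 19.8 yR -25.2 mid -2.7
x -116 yL 20.0 yR -25.4 mid -2.7
x -121 yL 19.7 yR -25.1 mid -2.7
x -126 yL 21.9 yR -22.9 mid -0.5
x -130 yL 22.1 yR -23.1 mid -0.5
x -135 yL 21.9 yR -23.2 mid -0.7
x -141 yL 22.1 yR -23.0 mid -0.4
x -146 yL 21.9 yR -23.2 mid -0.6
x -151 yL 22.2 yR -22.9 mid -0.4

x -106 yL 20.9 yR -24.0 mid -1.6
x -119 yL 22.5 yR -22.6 mid -0.0
x -123 yL 22.4 yR -22.8 mid -0.2
x -127 yL 22.2 yR -22.9 mid -0.4
x -131 yL 22.4 yR -23.0 mid -0.3
x -136 yL 22.2 yR -23.2 mid -0.5
x -140 yL 22.0 yR -23.0 mid -0.5
x -144 yL 21.8 yR -23.1 mid -0.6
x -154 yL 24.6 yR -18.7 mid 2.9
x -158 yL 25.6 yR -19.2 mid 3.2
x -163 yL 25.8 yR -19.3 mid 3.2
x -168 yL 25.7 yR -19.5 mid 3.1
x -173 yL 25.5 yR -19.6 mid 3.0
x -178 yL 25.7 yR -19.3 mid 3.2
x -183 yL 25.6 yR -19.4 mid 3.1
```

Blank 4 is at y −0.5, and blanks 2 and 3 are square at about −2.6. The finger face leads the TCP by 12.5 mm. I'll push on 100 mm with a small +1.6 mm drift to recentre the row, which leaves the rear face about 10 mm short of home.

```bash
python3 -c "
from h import *
for i in range(1,21):
    w=QF@[5*i,min(1.6,i*.133)]/600;print(round(float(w[0]),4),round(float(w[1]),4),end='; ')"
```

```text
0.0017 0.0082; 0.0035 0.0163; 0.0052 0.0245; 0.007 0.0326; 0.0087 0.0408; 0.0105 0.0489; 0.0122 0.0571; 0.014 0.0652; 0.0157 0.0734; 0.0174 0.0815; 0.0192 0.0897; 0.0209 0.0978; 0.0229 0.1059; 0.0248 0.114; 0.0268 0.1221; 0.0288 0.1302; 0.0307 0.1383; 0.0327 0.1464; 0.0346 0.1545; 0.0366 0.1626;
```

{"name": "jog_arm", "arguments": {"plan": [[0.0017,0.0082,0,0,0,0,14],[0.0035,0.0163,0,0,0,0,14],[0.0052,0.0245,0,0,0,0,14],[0.007,0.0326,0,0,0,0,14],[0.0087,0.0408,0,0,0,0,14],[0.0105,0.0489,0,0,0,0,14],[0.0122,0.0571,0,0,0,0,14],[0.014,0.0652,0,0,0,0,14],[0.0157,0.0734,0,0,0,0,14],[0.0174,0.0815,0,0,0,0,14],[0.0192,0.0897,0,0,0,0,14],[0.0209,0.0978,0,0,0,0,14]]}}

```text
time_s: 6.4
tcp_pos: [0.4874, -0.0818, 0.0381]
orientation: [0.704, 0.109, 0.699, -0.06]
force: [0.0, -2.0, -0.3]
opening: 0.0142
```

```bash
python3 -c "
from h import *
st();cap('wrist','w4');edges('w4')"
```

```text
t 6.4 tcpF mm [-105.     1.3   38.1] F [-1.96 -0.48 -0.27] open 14.2
[[0.07, 0.998, -0.003], [0.0, -0.003, -1.0], [-0.998, 0.07, -0.0]]
x -4 yL 33.6 yR -32.2 mid 0.7
x -8 yL 31.7 yR -30.3 mid 0.7
x -12 yL 33.4 yR -31.9 mid 0.7
x -16 yL 34.8 yR -33.3 mid 0.8
x -20 yL 36.5 yR -34.6 mid 1.0
x -24 yL 37.9 yR -35.6 mid 1.2
x -29 yL 36.0 yR -34.4 mid 0.8
x -33 yL 21.5 yR -23.6 mid -1.1
x -38 yL 21.3 yR -23.8 mid -1.2
x -42 yL 21.5 yR -23.6 mid -1.1
x -46 yL 21.3 yR -23.7 mid -1.2
x -51 yL 21.4 yR -23.5 mid -1.0
x -56 yL 21.2 yR -23.7 mid -1.2
x -61 yL 21.4 yR -23.5 mid -1.0
x -65 yL 23.6 yR -21.3 mid 1.2
x -70 yL 23.8 yR -21.4 mid 1.2
x -75 yL 23.6 yR -21.6 mid 1.0
x -80 yL 23.8 yR -21.3 mid 1.2
x -85 yL 23.6 yR -21.5 mid 1.1
x -91 yL 23.8 yR -21.2 mid 1.3
```

The row moves as one. In this view the wall centre measures +0.8, so blank 4 sits about +0.4 off it and blank 3 about −2. Next is another 40 mm straight.

{"name": "jog_arm", "arguments": {"plan": [[0.002,0.0081,0,0,0,0,14],[0.0039,0.0162,0,0,0,0,14],[0.0059,0.0243,0,0,0,0,14],[0.0078,0.0324,0,0,0,0,14],[0.0098,0.0405,0,0,0,0,14],[0.0118,0.0486,0,0,0,0,14],[0.0137,0.0567,0,0,0,0,14],[0.0157,0.0648,0,0,0,0,14],[0.0157,0.0648,0,0,0,0,14]]}}

```text
time_s: 7.35
tcp_pos: [0.497, -0.0422, 0.0381]
orientation: [0.705, 0.109, 0.699, -0.059]
force: [-0.0, 0.2, -0.3]
opening: 0.0139
```

```bash
python3 -c "
from h import *
st();cap('wrist','w5');edges('w5')"
```

```text
t 7.35 tcpF mm [-64.3   1.4  38.1] F [ 0.15  0.06 -0.34] open 13.9
[[0.072, 0.997, -0.002], [0.0, -0.002, -1.0], [-0.997, 0.072, -0.0]]
x 37 yL 33.5 yR -32.1 mid 0.7
x 33 yL 33.4 yR -32.3 mid 0.5
x 29 yL 33.2 yR -32.2 mid 0.5
x 25 yL 33.5 yR -32.1 mid 0.7
x 20 yL 33.4 yR -32.3 mid 0.5
x 16 yL 33.3 yR -32.2 mid 0.5
x 12 yL 33.5 yR -32.0 mid 0.7
x 8 yL 33.4 yR -32.3 mid 0.6
x 3 yL 33.7 yR -32.1 mid 0.8
x -1 yL 30.8 yR -29.7 mid 0.6
x -6 yL 32.6 yR -31.0 mid 0.8
x -10 yL 34.5 yR -32.8 mid 0.8
x -15 yL 35.9 yR -34.7 mid 0.6
x -20 yL 37.8 yR -36.1 mid 0.8
x -25 yL 34.1 yR -32.4 mid 0.8
x -30 yL 23.5 yR -21.4 mid 1.1
x -35 yL 23.7 yR -21.5 mid 1.1
x -40 yL 23.5 yR -21.3 mid 1.1
x -45 yL 23.7 yR -21.4 mid 1.1
x -50 yL 23.9 yR -21.6 mid 1.1
```

{"name": "jog_arm", "arguments": {"plan": [[0.0004,0.0016,0,0,0,0,14],[0.0008,0.0032,0,0,0,0,14],[0.0012,0.0049,0,0,0,0,14],[0.0016,0.0065,0,0,0,0,14]]}}

```text
time_s: 7.8
tcp_pos: [0.4977, -0.0397, 0.0381]
orientation: [0.704, 0.109, 0.699, -0.06]
force: [-0.0, -2.0, 0.7]
opening: 0.0141
```

{"name": "jog_arm", "arguments": {"plan": [[0.0002,0.0008,0,0,0,0,14],[0.0004,0.0016,0,0,0,0,14]]}}

```text
time_s: 8.0
tcp_pos: [0.498, -0.0385, 0.0381]
orientation: [0.704, 0.109, 0.699, -0.06]
force: [-0.5, -2.3, 0.4]
opening: 0.014
```

{"name": "jog_arm", "arguments": {"plan": [[0.0002,0.0008,0,0,0,0,14],[0.0004,0.0016,0,0,0,0,14]]}}

```text
time_s: 8.2
tcp_pos: [0.4982, -0.0375, 0.0381]
orientation: [0.704, 0.109, 0.699, -0.06]
force: [-0.7, -2.6, -0.2]
opening: 0.0137
```

{"name": "jog_arm", "arguments": {"plan": [[0.0002,0.0008,0,0,0,0,14],[0.0004,0.0016,0,0,0,0,14]]}}

```text
time_s: 8.4
tcp_pos: [0.4985, -0.0365, 0.0381]
orientation: [0.704, 0.109, 0.699, -0.06]
force: [-0.4, -2.8, -1.2]
opening: 0.0142
```

{"name": "jog_arm", "arguments": {"plan": [[0.0002,0.0008,0,0,0,0,14],[0.0004,0.0016,0,0,0,0,14]]}}

```text
time_s: 8.6
tcp_pos: [0.4987, -0.0355, 0.0381]
orientation: [0.704, 0.109, 0.699, -0.06]
force: [-0.7, -1.7, -1.4]
opening: 0.0144
```

{"name": "jog_arm", "arguments": {"plan": [[0.0002,0.0008,0,0,0,0,14],[0.0004,0.0016,0,0,0,0,14]]}}

```text
time_s: 8.8
tcp_pos: [0.4989, -0.0345, 0.0381]
orientation: [0.704, 0.109, 0.699, -0.06]
force: [-1.2, -3.1, -0.6]
opening: 0.0141
```

{"name": "jog_arm", "arguments": {"plan": [[0.0002,0.0008,0,0,0,0,14]]}}

```text
time_s: 8.9
tcp_pos: [0.4991, -0.0341, 0.0381]
orientation: [0.705, 0.109, 0.699, -0.06]
force: [0.1, -2.7, 0.3]
opening: 0.0139
```

{"name": "jog_arm", "arguments": {"plan": [[0.0002,0.0008,0,0,0,0,14]]}}

```text
time_s: 9.0
tcp_pos: [0.4992, -0.0336, 0.0381]
orientation: [0.704, 0.109, 0.699, -0.06]
force: [-0.4, -1.4, -1.5]
opening: 0.0141
```

{"name": "jog_arm", "arguments": {"plan": [[0.0002,0.0008,0,0,0,0,14]]}}

```text
time_s: 9.1
tcp_pos: [0.4993, -0.0331, 0.0381]
orientation: [0.704, 0.109, 0.699, -0.06]
force: [-1.2, -1.7, -1.2]
opening: 0.0137
```

{"name": "jog_arm", "arguments": {"plan": [[0.0002,0.0008,0,0,0,0,14]]}}

```text
time_s: 9.2
tcp_pos: [0.4994, -0.0326, 0.0381]
orientation: [0.704, 0.109, 0.699, -0.06]
force: [-0.9, -2.2, -0.4]
opening: 0.0141
```

{"name": "jog_arm", "arguments": {"plan": [[0.0002,0.0008,0,0,0,0,14]]}}

```text
time_s: 9.3
tcp_pos: [0.4995, -0.0324, 0.0381]
orientation: [0.704, 0.109, 0.699, -0.06]
force: [-1.6, -4.0, -0.5]
opening: 0.0138
```

{"name": "jog_arm", "arguments": {"plan": [[0.0002,0.0008,0,0,0,0,14]]}}

```text
time_s: 9.4
tcp_pos: [0.4995, -0.0324, 0.0381]
orientation: [0.704, 0.109, 0.699, -0.061]
force: [-2.0, -6.2, 0.8]
opening: 0.0138
```

That is contact with the screw: the motion stopped and the force is rising. The rear face is at about −42, as predicted. I'll load it up gently.

{"name": "jog_arm", "arguments": {"plan": [[0.0002,0.0008,0,0,0,0,14],[0.0002,0.0008,0,0,0,0,14]]}}

```text
time_s: 9.6
tcp_pos: [0.4995, -0.0324, 0.0381]
orientation: [0.704, 0.108, 0.699, -0.061]
force: [-1.6, -6.2, 0.8]
opening: 0.0144
```

{"name": "jog_arm", "arguments": {"plan": [[0.0002,0.0008,0,0,0,0,14],[0.0002,0.0008,0,0,0,0,14]]}}

```text
time_s: 9.8
tcp_pos: [0.4995, -0.0323, 0.0381]
orientation: [0.704, 0.108, 0.699, -0.062]
force: [-1.9, -7.8, 0.1]
opening: 0.014
```

{"name": "jog_arm", "arguments": {"plan": [[0.0002,0.0008,0,0,0,0,14],[0.0004,0.0016,0,0,0,0,14],[0.0004,0.0016,0,0,0,0,14]]}}

```text
time_s: 10.1
tcp_pos: [0.4996, -0.0322, 0.0381]
orientation: [0.704, 0.108, 0.699, -0.063]
force: [-4.0, -10.9, 0.6]
opening: 0.0143
```

{"name": "jog_arm", "arguments": {"plan": [[0.0002,0.0008,0,0,0,0,14],[0.0002,0.0008,0,0,0,0,14]]}}

```text
time_s: 10.3
tcp_pos: [0.4996, -0.0322, 0.0381]
orientation: [0.704, 0.107, 0.699, -0.063]
force: [-2.8, -11.4, 1.6]
opening: 0.0138
```

{"name": "jog_arm", "arguments": {"plan": [[0.0002,0.0008,0,0,0,0,14],[0.0004,0.0016,0,0,0,0,14],[0.0004,0.0016,0,0,0,0,14],[0.0004,0.0016,0,0,0,0,14],[0.0004,0.0016,0,0,0,0,14],[0.0004,0.0016,0,0,0,0,14]]}}

```text
time_s: 10.9
tcp_pos: [0.4996, -0.0321, 0.0381]
orientation: [0.704, 0.107, 0.699, -0.064]
force: [-4.5, -14.1, 2.6]
opening: 0.0138
```

```bash
python3 -c "
from h import *
st();cap('wrist','w6');edges('w6');blanks('w6')"
```

```text
t 10.9 tcpF mm [-53.9   1.2  38.1] F [-14.79   1.1    2.59] open 13.8
[[0.061, 0.998, -0.005], [0.0, -0.005, -1.0], [-0.998, 0.061, -0.0]]
x 47 yL 33.4 yR -32.4 mid 0.5
x 43 yL 33.3 yR -32.2 mid 0.5
x 39 yL 33.2 yR -32.1 mid 0.6
x 35 yL 33.5 yR -32.3 mid 0.6
x 31 yL 33.4 yR -32.2 mid 0.6
x 27 yL 33.3 yR -32.0 mid 0.6
x 22 yL 33.2 yR -32.3 mid 0.5
x 18 yL 33.5 yR -32.1 mid 0.7
x 14 yL 33.4 yR -32.0 mid 0.7
x 9 yL 33.3 yR -32.2 mid 0.6
x 5 yL 33.2 yR -32.1 mid 0.6
x 0 yL 30.8 yR -29.6 mid 0.6
x -4 yL 32.7 yR -31.4 mid 0.7
x -9 yL 34.6 yR -33.2 mid 0.7
x -14 yL 36.1 yR -34.6 mid 0.7
x -19 yL 38.0 yR -36.5 mid 0.8
x -24 yL 23.3 yR -21.8 mid 0.8
x -29 yL 23.6 yR -21.5 mid 1.0
x -34 yL 23.4 yR -21.7 mid 0.9
x -39 yL 23.6 yR -21.4 mid 1.1
comp [(160, 0, np.float64(48.2), np.float64(33.3)), (168, 132, np.float64(1.8), np.float64(33.4)), (175, 136, np.float64(0.2), np.float64(30.8)), (158, 189, np.float64(-20.9), np.float64(39.0)), (174, 194, np.float64(-23.0), np.float64(32.6)), (193, 136, np.float64(0.2), np.float64(23.8)), (187, 0, np.float64(48.1), np.float64(23.7))]
comp [(343, 0, np.flo
[... 255 characters left out ...]
at64(21.1)), (258, 164, np.float64(-11.0), np.float64(-1.5)), (196, 166, np.float64(-11.6), np.float64(23.2)), (198, 235, np.float64(-40.7), np.float64(23.7)), (230, 239, np.float64(-42.6), np.float64(10.3)), (220, 255, np.float64(-49.8), np.float64(14.7)), (229, 267, np.float64(-55.3), np.float64(11.0)), (231, 238, np.float64(-42.1), np.float64(9.9)), (305, 236, np.float64(-41.4), np.float64(-21.1)), (306, 164, np.float64(-11.1), np.float64(-20.5)), (315, 149, np.float64(-5.1), np.float64(-23.9)), (330, 194, np.float64(-23.4), np.float64(-30.7)), (345, 189, np.float64(-21.4), np.float64(-36.6)), (329, 136, np.float64(-0.1), np.float64(-29.2)), (336, 132, np.float64(1.4), np.float64(-31.8))]
```

The press held at 14.8 N with the row closed and blank 4 centred. I'll unload, back off, lift, straighten the tool, and close the fingers.

{"name": "jog_arm", "arguments": {"plan": [[-0.0012,-0.0049,0,0,0,0,14],[-0.0024,-0.0097,0,0,0,0,14],[-0.0047,-0.0194,0,0,0,0,14],[-0.0078,-0.0324,0,0,0,0,14],[-0.0118,-0.0486,0,0,0,0,14],[-0.0137,-0.0567,0,0,0,0,14],[-0.0137,-0.0567,0,0,0,0,14],[-0.0137,-0.0567,0.1,0,0,0,14],[-0.0137,-0.0567,0.2,0,0,0,14],[-0.0137,-0.0567,0.3,-0.0433,0.0105,0,0],[-0.0137,-0.0567,0.38,-0.0433,0.0105,0,0],[-0.0137,-0.0567,0.42,-0.0433,0.0105,0,0],[-0.0137,-0.0567,0.42,-0.0433,0.0105,0,0],[-0.0137,-0.0567,0.42,-0.0433,0.0105,0,0]]}}

```text
time_s: 12.35
tcp_pos: [0.4931, -0.0624, 0.2914]
orientation: [0.703, 0.084, 0.701, -0.085]
force: [0.1, 0.1, -1.1]
opening: -0.0001
```

```bash
python3 -c "
from h import *
st();cap('wrist','w7');edges('w7')
i=cv2.imread('pics/w7.png')
m=load('w7')
for th in (1.8,2.0,2.2):
    k=draw(m,None,A,T0,[(-.0525,-.065+.103*np.cos(th),.044+.103*np.sin(th))]);print(th,k)
j=cv2.circle(i.copy(),tuple(int(v) for v in draw(m,None,A,T0,[(-.0525,-.065+.103*np.cos(2.),.044+.103*np.sin(2.))])[0]),3,(0,0,255),-1)
cv2.imwrite('pics/w7b.png',cv2.resize(j,(800,600),interpolation=2))
"
```

```text
t 12.35 tcpF mm [-84.8   0.4 291.4] F [ 0.08 -0.06 -1.1 ] open -0.1
[[0.0, 1.0, -0.002], [-0.003, -0.002, -1.0], [-1.0, 0.0, 0.003]]
x 80 yL 91.2 yR -35.5 mid 27.9
x 68 yL 92.1 yR -35.7 mid 28.2
x 57 yL 90.9 yR -34.9 mid 28.0
x 45 yL 82.0 yR -35.2 mid 23.4
x 32 yL 80.6 yR -35.5 mid 22.5
x 20 yL 80.3 yR -34.7 mid 22.8
x 7 yL 78.9 yR -35.0 mid 22.0
x -6 yL 78.7 yR -34.1 mid 22.3
x -19 yL 84.1 yR -39.0 mid 22.5
x -32 yL 80.4 yR -21.9 mid 29.2
1.8 [[352.2824887  139.91229227]]
2.0 [[371.48148348 138.85743812]]
2.2 [[386.30430577 137.35579285]]
```

View pics/w7b.png

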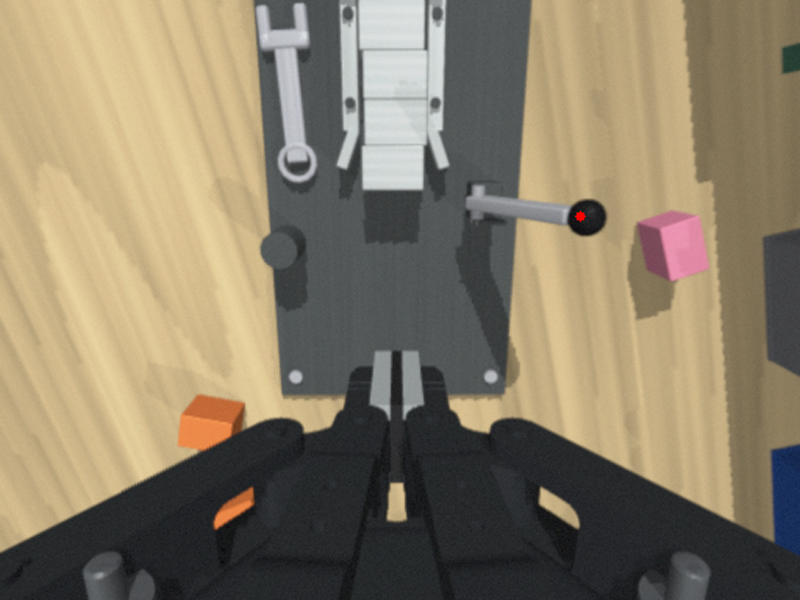

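The view shows the row seated and square in the channel. The open keeper's knob is at (587,217), which fits θ≈2.05. I'll go to its outer side and then sweep it over.

{"name": "jog_arm", "arguments": {"plan": [[0.2553,-0.0107,0,0,0,0,0],[0.2553,-0.0107,0,0,0,0,0],[0.2553,-0.0107,0,0,0,0,0],[0.2553,-0.0107,0,0,0,0,0],[0.2553,-0.0107,0,0,0,0,0],[0.2553,-0.0107,-0.08,0,0,0,0],[0.2553,-0.0107,-0.16,0,0,0,0],[0.2553,-0.0107,-0.24,0,0,0,0],[0.2553,-0.0107,-0.27,0,0,0,0],[0.2553,-0.0107,-0.27,0,0,0,0],[0.2553,-0.0107,-0.27,0,0,0,0]]}}

```text
time_s: 13.5
tcp_pos: [0.6445, -0.0687, 0.1288]
orientation: [0.702, 0.085, 0.702, -0.085]
force: [-0.8, 0.6, 0.3]
opening: 0.0
```

```bash
python3 -c "
from h import *
st();m=cap('wrist','w8');print(m['position'])
im=cv2.imread('pics/w8.png');cv2.imwrite('pics/w8s.png',cv2.resize(im,(400,300)))
print([draw(m,None,A,T0,[(-.0525,-.065+.103*np.cos(th),.044+.103*np.sin(th))]).round(0).tolist() for th in(2.,2.1)])
"
```

```text
t 13.5 tcpF mm [ -55.4 -148.3  128.8] F [0.38 0.94 0.34] open 0.0
[[0.0, 1.0, -0.003], [0.0, -0.003, -1.0], [-1.0, 0.0, -0.0]]
[0.6614783891828422, -0.0017951578412885444, 0.25730188754281635]
[[[158.0, 258.0]], [[181.0, 253.0]]]
```

View pics/w8s.png

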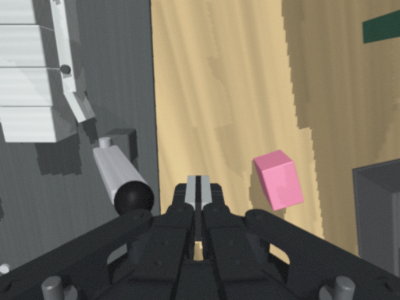

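The knob at (133,197) is just left of the closed fingers and level with them, and it agrees with θ≈2.05. Sweeping +y.

{"name": "jog_arm", "arguments": {"plan": [[-0.0081,0.002,0,0,0,0,0],[-0.0162,0.0039,0,0,0,0,0],[-0.0243,0.0059,0,0,0,0,0],[-0.0324,0.0078,0,0,0,0,0],[-0.0405,0.0098,0,0,0,0,0],[-0.0486,0.0118,0,0,0,0,0],[-0.0567,0.0137,0,0,0,0,0],[-0.0648,0.0157,0,0,0,0,0],[-0.0729,0.0176,0,0,0,0,0],[-0.081,0.0196,0,0,0,0,0],[-0.0891,0.0216,0,0,0,0,0],[-0.0972,0.0235,0,0,0,0,0],[-0.1053,0.0255,0,0,0,0,0],[-0.1134,0.0274,0,0,0,0,0],[-0.1215,0.0294,0,0,0,0,0],[-0.1296,0.0314,0,0,0,0,0],[-0.1377,0.0333,0,0,0,0,0],[-0.1458,0.0353,0,0,0,0,0],[-0.1523,0.0368,0,0,0,0,0]]}}

```text
time_s: 15.45
tcp_pos: [0.5533, -0.0466, 0.1278]
orientation: [0.702, 0.085, 0.702, -0.085]
force: [1.0, -0.2, -0.7]
opening: 0.0001
```

```bash
python3 -c "
from h import *
st();m=cap('wrist','w9');cap('scene','s9')
im=cv2.imread('pics/w9.png');b=cv2.imread('pics/scene2.png')
s=cv2.imread('pics/s9.png')[120:270,180:340]
cv2.imwrite('pics/w9s.png',np.hstack([cv2.resize(im,(400,300)),cv2.resize(s,(320,300),interpolation=2)]))
for th in(1.3,1.2,1.1,1.,.9,.7,.5): print(th,draw(m,None,A,T0,[(-.0525,-.065+.103*np.cos(th),.044+.103*np.sin(th))]).round(0).tolist(),end=' ')
"
```

```text
t 15.45 tcpF mm [-55.3 -54.5 127.8] F [ 0.09 -1.01 -0.66] open 0.1
[[-0.0, 1.0, -0.003], [0.001, -0.003, -1.0], [-1.0, -0.0, -0.001]]
1.3 [[210.0, 266.0]] 1.2 [[188.0, 262.0]] 1.1 [[168.0, 257.0]] 1.0 [[151.0, 252.0]] 0.9 [[137.0, 246.0]] 0.7 [[118.0, 233.0]] 0.5 [[110.0, 220.0]]
```

View pics/w9s.png

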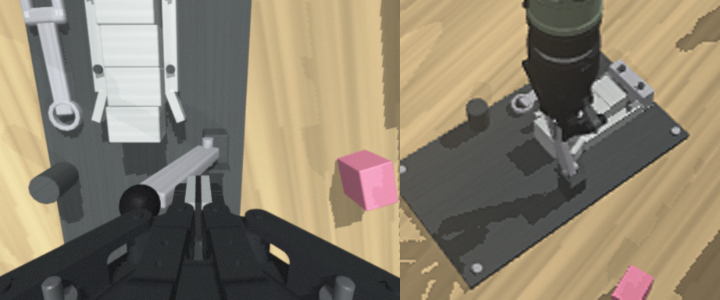

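The knob at (140,199) fits θ≈1.15, past vertical. Next I'll lift over it and press it down along its arc.

```bash
python3 -c "
from h import *
sh([(0,0,52),(0,46,52),(0,46,33),(0,55,28),(0,63,22),(0,71,15),(0,78,7.5),(0,84,-1),(0,89,-9.5),(0,93,-19),(0,96,-28.5),(0,98,-36),(0,99,-43),(0,99,-50)])" | sed 's/np.float64//g'
```

```text
[(0.0), (0.0), 0.0867] [(-0.0745), (0.018), 0.0867] [(-0.0745), (0.018), 0.055] [(-0.0891), (0.0216), 0.0467] [(-0.1021), (0.0247), 0.0367] [(-0.115), (0.0278), 0.025] [(-0.1264), (0.0306), 0.0125] [(-0.1361), (0.0329), -0.0017] [(-0.1442), (0.0349), -0.0158] [(-0.1507), (0.0364), -0.0317] [(-0.1555), (0.0376), -0.0475] [(-0.1588), (0.0384), -0.06] [(-0.1604), (0.0388), -0.0717] [(-0.1604), (0.0388), -0.0833]
```

{"name": "jog_arm", "arguments": {"plan": [[0,0,0.0867,0,0,0,0],[0,0,0.0867,0,0,0,0],[-0.0745,0.018,0.0867,0,0,0,0],[-0.0745,0.018,0.0867,0,0,0,0],[-0.0745,0.018,0.07,0,0,0,0],[-0.0745,0.018,0.055,0,0,0,0],[-0.0891,0.0216,0.0467,0,0,0,0],[-0.1021,0.0247,0.0367,0,0,0,0],[-0.115,0.0278,0.025,0,0,0,0],[-0.1264,0.0306,0.0125,0,0,0,0],[-0.1361,0.0329,-0.0017,0,0,0,0],[-0.1442,0.0349,-0.0158,0,0,0,0],[-0.1507,0.0364,-0.0317,0,0,0,0],[-0.1555,0.0376,-0.0475,0,0,0,0],[-0.1588,0.0384,-0.06,0,0,0,0],[-0.1604,0.0388,-0.0717,0,0,0,0],[-0.1604,0.0388,-0.0833,0,0,0,0],[-0.1604,0.0388,-0.0833,0,0,0,0]]}}

```text
time_s: 17.35
tcp_pos: [0.4471, -0.0207, 0.0735]
orientation: [0.694, 0.085, 0.71, -0.083]
force: [-17.6, 5.5, 2.6]
opening: -0.0002
```

{"name": "jog_arm", "arguments": {"plan": [[0,0,-0.0033,0,0,0,0],[0,0,-0.0067,0,0,0,0]]}}

```text
time_s: 17.55
tcp_pos: [0.4469, -0.0206, 0.07]
orientation: [0.694, 0.085, 0.71, -0.083]
force: [-18.6, 4.8, 4.0]
opening: 0.0004
```

{"name": "jog_arm", "arguments": {"plan": [[0,0,-0.0033,0,0,0,0],[0,0,-0.0067,0,0,0,0]]}}

```text
time_s: 17.75
tcp_pos: [0.4464, -0.0205, 0.0658]
orientation: [0.694, 0.085, 0.71, -0.083]
force: [-19.2, 5.1, 2.2]
opening: 0.0001
```

```bash
python3 -c "
from h import *
st();m=cap('wrist','w10');cap('scene','s10')
im=cv2.imread('pics/w10.png')
s=cv2.imread('pics/s10.png')[120:270,180:340]
cv2.imwrite('pics/w10s.png',np.hstack([cv2.resize(im,(400,300)),cv2.resize(s,(320,300),interpolation=2)]))
for th in(.3,.2,.1,0): print(th,draw(m,None,A,T0,[(-.0525,-.065+.103*np.cos(th),.044+.103*np.sin(th))]).round(0).tolist(),end=' ')
"
```

```text
t 17.75 tcpF mm [-55.1  55.6  65.8] F [ 0.48 19.87  2.18] open 0.1
[[0.0, 1.0, -0.002], [0.023, -0.002, -1.0], [-1.0, 0.0, -0.023]]
0.3 [[304.0, 259.0]] 0.2 [[295.0, 248.0]] 0.1 [[290.0, 238.0]] 0 [[287.0, 229.0]]
```

A 20 N sideways force shows the tips have slipped to the outer side of the knob. I'll look before correcting.

View pics/w10s.png

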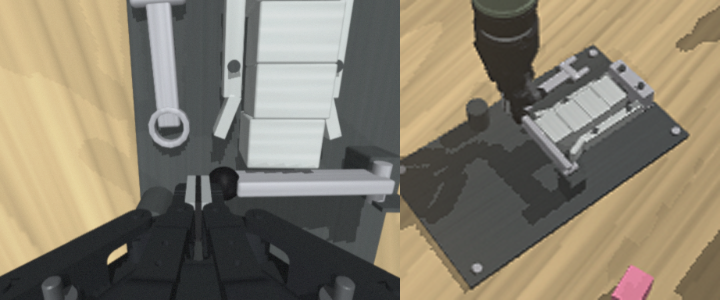

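The knob at (222,183) in the left panel is nearly level, at θ≈0.05–0.1, with the fingers just outside it. I'll relieve the side load, lift, come back over the bar's end, and press from above.

{"name": "jog_arm", "arguments": {"plan": [[-0.0073,0.0018,0,0,0,0,0],[-0.0146,0.0035,0,0,0,0,0],[-0.0146,0.0035,0,0,0,0,0],[-0.0146,0.0035,0.03,0,0,0,0],[-0.0146,0.0035,0.06,0,0,0,0],[-0.0146,0.0035,0.06,0,0,0,0],[0.0259,-0.0097,0.06,0,0,0,0],[0.0259,-0.0097,0.06,0,0,0,0],[0.0259,-0.0097,0.04,0,0,0,0],[0.0259,-0.0097,0.025,0,0,0,0],[0.0259,-0.0097,0.015,0,0,0,0],[0.0259,-0.0097,0.0083,0,0,0,0],[0.0259,-0.0097,0.0083,0,0,0,0]]}}

```text
time_s: 19.15
tcp_pos: [0.4729, -0.0291, 0.0744]
orientation: [0.702, 0.085, 0.702, -0.085]
force: [-0.1, -0.5, 0.1]
opening: 0.0002
```

{"name": "jog_arm", "arguments": {"plan": [[0,0,-0.0033,0,0,0,0],[0,0,-0.0067,0,0,0,0]]}}

```text
time_s: 19.35
tcp_pos: [0.4737, -0.0293, 0.0713]
orientation: [0.702, 0.085, 0.702, -0.085]
force: [0.3, -0.4, 0.7]
opening: -0.0003
```

{"name": "jog_arm", "arguments": {"plan": [[0,0,-0.0017,0,0,0,0],[0,0,-0.0033,0,0,0,0]]}}

```text
time_s: 19.55
tcp_pos: [0.4735, -0.0293, 0.0691]
orientation: [0.702, 0.085, 0.702, -0.085]
force: [-0.5, -0.1, -0.1]
opening: -0.0
```

{"name": "jog_arm", "arguments": {"plan": [[0,0,-0.0017,0,0,0,0],[0,0,-0.0033,0,0,0,0]]}}

```text
time_s: 19.75
tcp_pos: [0.4736, -0.0293, 0.0684]
orientation: [0.702, 0.085, 0.702, -0.085]
force: [-7.1, 0.6, 24.4]
opening: 0.0001
```

{"name": "jog_arm", "arguments": {"plan": [[0,0,-0.0017,0,0,0,0],[0,0,-0.0033,0,0,0,0]]}}

```text
time_s: 19.95
tcp_pos: [0.4737, -0.0293, 0.068]
orientation: [0.703, 0.084, 0.702, -0.085]
force: [-11.9, 2.0, 42.1]
opening: -0.0002
```

It met a hard stop at tip height 55 mm, exactly the bar's shut height. The force then rose to 42 N, more than I wanted, so I'm lifting off straight away.

{"name": "jog_arm", "arguments": {"plan": [[0,0,0.0067,0,0,0,0],[0,0,0.03,0,0,0,0],[0,0,0.1,0,0,0,0],[0,0,0.18,0,0,0,0],[0,0,0.26,0,0,0,0],[0,0,0.34,0,0,0,0],[-0.01,-0.08,0.4,0,0,0,0],[-0.01,-0.08,0.4,0,0,0,0],[-0.01,-0.08,0.4,0,0,0,0],[-0.01,-0.08,0.4,0,0,0,0]]}}

```text
time_s: 20.95
tcp_pos: [0.4667, -0.0767, 0.3037]
orientation: [0.701, 0.085, 0.703, -0.084]
force: [0.4, 0.4, -0.8]
opening: 0.0
```

```bash
python3 -c "
from h import *
st();m=cap('wrist','w11');cap('side','sd11')
im=cv2.imread('pics/w11.png')
s=cv2.imread('pics/sd11.png')[130:270,190:340]
cv2.imwrite('pics/w11s.png',np.hstack([cv2.resize(im,(480,360)),cv2.resize(s,(320,360),interpolation=2)]))
for th in(.2,.1,.05,0): print(th,draw(m,None,A,T0,[(-.0525,-.065+.103*np.cos(th),.044+.103*np.sin(th))]).round(1).tolist(),end=' ')
edges('w11')
"
```

```text
t 20.95 tcpF mm [-105.    22.7  303.7] F [ 0.48 -0.34 -0.83] open 0.0
[[0.001, 1.0, -0.003], [0.002, -0.003, -1.0], [-1.0, 0.001, -0.002]]
0.2 [[241.4, 112.2]] 0.1 [[240.5, 111.8]] 0.05 [[240.3, 111.7]] 0 [[240.4, 111.5]] x 63 yL 92.6 yR -35.1 mid 28.8
x 51 yL 83.3 yR -34.5 mid 24.4
x 39 yL 82.8 yR -34.9 mid 23.9
x 27 yL 82.3 yR -34.3 mid 24.0
x 14 yL 81.8 yR -34.8 mid 23.5
x 1 yL 80.2 yR -34.2 mid 23.0
x -12 yL 80.8 yR -34.7 mid 23.1
x -25 yL 86.2 yR -39.9 mid 23.1
x -53 yL 29.9 yR -66.3 mid -18.2
```

View pics/w11s.png

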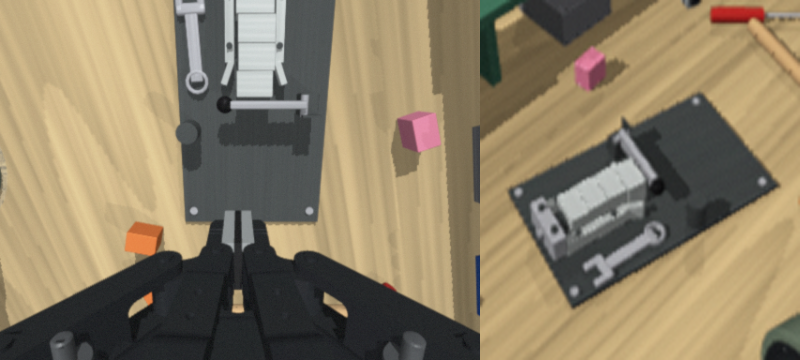

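```bash
python3 -c "
from h import *
m=load('sd11')
for th in(.2,.1,.05,0): print(th,draw(m,None,A,T0,[(-.0525,-.065+.103*np.cos(th),.044+.103*np.sin(th))]).round(1).tolist(),end=' ')
im=cv2.imread('pics/sd11.png').max(2)[190:215,260:285]; v,u=np.where(im<45);print('knob px',u.mean()+260,v.mean()+190,len(u))
print('hinge',draw(m,None,A,T0,[(-.0525,-.065,.044)]).round(1))
f='w11';m=load(f);im=cv2.imread('pics/w11.png')
for q in [(-.042,.023),(-.042,-.023)]: print('b4 rear pred',draw(m,None,A,T0,[(*q,.048)]).round(1))
g=im[85:125,255:290].min(2); print(g[:,::7].T)
"
```

```text
0.2 [[272.7, 196.7]] 0.1 [[272.9, 199.2]] 0.05 [[272.9, 200.4]] 0 [[272.9, 201.5]] knob px 275.9831460674157 199.36516853932585 178
hinge [[256.  182.1]]
b4 rear pred [[252.7 102.5]]
b4 rear pred [[291.3 102.4]]
[[203 204 207 207 206 205 200 200 201 201 207 209 206 202 199 196 197 183
  132  75  59  71 126 177 193 191 184 180 176 174 149  97  63  55  57  58
   57  54  57  56]
 [205 206 208 209 206 205 204 205 202 204 206 210 208 201 197 199 198 181
  129  76  60  67 129 175 195 191 184 179 177 176 150  97  64  58  57  56
   56  56  59  64]
 [204 205 209 212 209 206 204 201 205 203 208 211 210 206 202 200 200 184
  133  74  63  71 130 176 192 190 184 180 177 175 147 100  62  54  58  57
   54  59  58  54]
 [204 204 206 207 210 208 203 201 204 205 208 211 210 206 203 204 202 187
  133  75  59  67 128 178 194 190 183 175 177 175 147 102  66  55  58  58
   58  57  59  60]
 [206 207 209 208 207 207 205 202 202 205 209 210 210 207 200 204 203 186
  131  77  55  69 129 180 193 192 180 178 176 175 147  98  63  55  60  63
   54  55  58  59]]
```

```bash
python3 -c "
from h import *
print(arm.hand_in());st()"
```

```text
the job is handed in; nothing more can be done
None
the job is handed in; nothing more can be done
```

The job is handed in, finished at about 21 s of the 67 s allowed. The row is seated against the screw and the keeper looks shut.

- **Row:** I pushed blank 4 only, using two fingertips, and the row slid into the channel as one block. It met the screw with its rear face at about x −42 mm, so the screw stands about 14 mm out. I pressed up to 14.8 N and held it for about half a second, then backed off.
- **Keeper:** I swept it over from outside and pressed it down onto its hard stop. The stop came at the bar's shut height, 55 mm.
- **Last checks:** The final wrist and side pictures show the bar level behind the row. Blank 4's rear face is at about −43 mm, clear of the −47 mm limit. Before I shut the keeper, blank 4 was about 0.3 mm off the wall centre and blanks 2 and 3 about 2 mm off; blank 1 was not measured separately. The bystanders in view look unmoved.

Some things went less well, or disagreed:
- On the first press the tips slipped to the knob's outer side and pushed it sideways with about 20 N. I backed off, lifted, and pressed again from above.
- That second press peaked at about 42 N down (44 N in all) at the wrist before I lifted. It went through the fingertips, and I saw no sign of a stop or a fault.
- An automatic check of the knob in the side picture put the angle nearer 0.1 rad. Dark plate pixels had leaked into it, so I relied on the height of the hard stop and reading the picture by eye, both of which give about 0.

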